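Stretch and lock the spring rule over the gel board

ROBOT

A 6-joint arm with a two-finger parallel gripper is mounted at the origin on the work surface. World frame = base frame: x ahead of the robot, y to its left, z up, the work surface at z = 0. Lengths are in m, angles in rad, forces in N, time in s.
With the tool pointing down it reaches from about 0.3 to 1 m from the base axis. Payload 5.1 kg.
Tool frame: the origin (TCP) lies midway between the tips of the shut fingers; the grasp point (between the pads) lies 19 mm behind it; z points along the fingers, x is the direction in which the jaws open and shut, and the axes are right-handed (so a half turn about z gives the same grasp; the last joint's range is limited). The gripper opens to 95 mm and grips with 3 to 60 N. Pads are 20 mm wide; open, the fingers measure 119 mm over their backs; the gripper's body (75 mm by 180 mm) begins 59 mm behind the grasp point.
Start: joints at [1.099, 0.124, 1.65, -0, 1.367, -0.083], TCP at [0.246, 0.601, 0.215] pointing down, gripper open.
Joint ranges: [-2.61, 2.61], [-1.02, 2.33], [0.03, 2.71], [-1.35, 4.49], [0.32, 2.68], [-2.91, 2.91]. Speed limits (rad/s): [2.57, 2.57, 3.14, 3.14, 3.14, 3.14].

INTERFACE

Orientations are given as a unit quaternion [x, y, z, w].
In Python, from workcell import robot gives the robot as it stands.
- The arm moves only by the shell command python3 -m crank 'ROWS' [OPENING] [FORCE]. ROWS is JSON, a list of rows, each an object with "xyz": the shift along the tool's x, y, z in m, a list of three; "rotation": the turn, a rotation vector about the tool's x, y, z in degrees, a list of three. In form: [{"xyz": [x, y, z], "rotation": [wx, wy, wz]}, ...]. A call has 1 to 12 rows; each row shifts and turns the commanded pose from where the row before left it, along the tool's axes as they then stand; what a row does not reach is not made up. A row lasts 1/8 s, in which the tool goes at most 62.5 mm and 10.7 degrees, less where a joint would pass 70% of its speed; a pose out of reach is approached as far as the arm can. A call is refused whole if a number of a shift passes 0.0625 or a number of a turn 10.7, either way. A call with a gripper value outside its range is refused whole. OPENING is the opening, from 0 (shut) to 1 (fully open), set as the call begins (- or left out, the last holds). The fingers move at their own pace and stop on an object; FORCE is the grip in N (left out, the last holds). Time passes only in rows, so rows that do not move let the fingers close. It gives the time, the measured TCP pose, the force and the opening at its end, in the units of the state.
- robot.sense(): the state, without advancing time (a new reading comes with each control period).
- robot.snapshot(name): name is "scene" or "top" or "wrist"; returns (picture, depth): 384x512x3 uint8, blue, green, red; 384x512 float32, m along the optical axis (not along the pixel's ray), 0 where there is no reading.
- robot.camera_info(name): a dict with "K" (3x3 intrinsics, pixels), "D" ([k1, k2, p1, p2, k3] as OpenCV has them; the pictures are not rectified), "extrinsics" (4x4, takes a point from camera to world coordinates); the wrist camera has in their place "mount" (4x4, takes a point from camera to tool coordinates, whose origin is the TCP and whose axes are the tool frame's). Camera axes: x right, y down, z forward; pixel columns grow to the right and rows downward; lengths in m; the calibration is good to about 2 mm. A picture is of the moment at which its call begins: read the wrist's pose just before it. camera_info takes no time and is no camera call.
- robot.sign_off(): hands the job in, once; it reports no verdict.
Trained networks look in the newest picture that a camera, given by its name, has taken for a name from the list of things; names that differ only in an ending like _2 or _b are one class to them, and where a whole thing is asked for, a point or a joint stands for the part that bears it (a point fixed in the world has none). Each returns a list of dicts, best first, with "confidence" (0 to 1); they miss things now and then, are a little off and sometimes report something else, mostly with a low value. They report only what shows in the picture. A call takes as long as a camera call. They do not tell look-alikes from the thing itself.
- robot.look_for(camera, query): "centre" ([column, row] as shares, 0 to 1, of the picture: columns of its width, rows of its height, amid what is visible of it).
- robot.silhouettes(camera, query): "region" (384x512 bool, what is visible of it) and "centre" ([column, row] as shares, 0 to 1, of the picture: columns of its width, rows of its height, amid what is visible of it).
- robot.pinpoint(camera, query): "centre" ([column, row] as shares, 0 to 1, of the picture: columns of its width, rows of its height: a listed point, or the origin of a listed thing).
The state is a dict: "t": time; "qpos": joint angles; "qvel": joint speeds; "joint_efforts": joint torques, N m; "ee_pos": TCP position; "eef_rot": TCP orientation; "wrist_force": force on the tool from outside, world axes, zero at the start; "moment": the same for the moment, N m; "finger_gap": finger opening in m.
Only numpy, scipy, OpenCV 4.12 (cv2) and the standard library are available. Lean on these libraries where they do the work, as an engineer would, in place of code of your own. Each camera call takes 0.05 s, during which the arm holds its last target. There are 200 camera calls.

TASK

Set the pull-out rule up over the gel so its bands can be read: hook the rule's end over the far side of the board's upright end wall, back the case away against its spring, and lock it by lowering the case onto the seat so that the cross rib goes fully home in the notch under the case, square and level, while you still hold it. Do it gently, feeling for the rib rather than forcing the case down or yanking the rule, then let go; leave the other things on the bench alone.

Things in the scene. Friction and masses are not known exactly. Their poses are not given: they have to be found in the camera images.
- reel: Spring rule: grey upright D-shaped plastic case, loose, 82 long (x) x 36 wide (y) x 64 mm high, about 0.3 kg. Origin: centre of the underside; x to the nose where the blade comes out, z up. Flat sides to grip, 36 mm apart, from 7 to 60 mm up (near the middle). Across the whole underside at x = 0: a notch 7 mm wide, 7 mm deep, between rubber soles (giving under 1 mm)
- tape (a joint): How far the blade is pulled out of the case, m: 0 fully drawn in (where its spring holds it at the start), 0.072 the hard end stop. The spring pulls it in with about 2.5 N at 0 and 3.5 N at 0.072
- hook (a point): Lower edge of the hook's inner face (facing the case). In the reel's frame: x = 57 mm + tape, y 0, z 2 mm (16 mm clear of the nose, x = 41 mm, when drawn in). The hook is a tab 22 mm wide, 3 mm thick, hanging from the end of a stiff flat steel blade, 19 mm wide, whose underside is 16 mm above the case's underside; it slides only along the case's x
- board: Gel board, fixed to the bench: grey base 200 x 96 x 12 mm. Origin on the bench under it; x along the board to its upright end wall, z up. End wall: aluminium, 5 mm thick, 70 mm wide, far face at x = 85 mm, top z = 34 mm. Low gel tray before it, x = 32 to 76 mm, top z = 19 mm. Black seat, x = -89 to 29 mm, 60 mm wide
- wall_top (a point): Upper edge of the end wall's far face, mid-width (board x = 85 mm, y = 0, z = 34 mm), where the hook goes
- seat (a point): Seat top at the middle of the rib's range (board x = -27, y 0, z 20 mm). An aluminium rib across the seat, 5 mm thick (x), 6 mm high, 34 mm wide, is clamped anywhere within 11 mm either way along x; its place is not measured: see or feel it. Case underside: z 26 mm riding on the rib, 20 mm with the rib home in the notch. Locked, the blade is out 28 mm minus the rib's x: 44 to 66 mm
- bottle: Bystander: closed amber bottle, 76 mm across, 170 mm high; origin at its underside
- beaker: Bystander: white open beaker, 70 mm across, 80 mm high; origin at its underside
- comb: Bystander: small white gel comb lying flat, 70 mm wide, 6 mm thick; origin at its underside
- tiprack: Bystander: open blue divided box, 80 x 120 x 45 mm; origin at its underside
Mind the look-alikes: they are no part of the job. Leave any blue, brown or green look-alike of the board alone.

How it is judged:
By the outcome, as a careful person would: the job done as asked, in the order asked, and still so for the second after the job is handed in, with the robot touching nothing.
It also fails if it takes over 72 s, if anything falls off the work surface, if the arm or the gripper's body presses on something with over 40 N, if the wrist force passes 120 N, or if a joint passes its speed limit or range.

## Working session

There is one attempt and no reset: what is moved stays moved. The work goes in short steps, Python scripts to look and compute and a shell command to move; the robot and the scene stay as the last step left them, time stands still between calls to the robot, and variables do not carry over. Pictures are saved under pics/ and viewed, about 8 in all and at most 12, crops included, and the job is handed in when it is done.

```bash
mkdir -p pics; ls; cat > h.py <<'E'
import numpy as np, cv2
from workcell import robot
from scipy.spatial.transform import Rotation as R
def ext(n,s=None):
    i=robot.camera_info(n)
    if 'extrinsics' in i: return i,np.array(i['extrinsics'])
    s=s or robot.sense(); T=np.eye(4); T[:3,:3]=R.from_quat(s['eef_rot']).as_matrix(); T[:3,3]=s['ee_pos']
    return i,T@np.array(i['mount'])
def ray(n,px,E=None):
    i,T=ext(n) if E is None else E
    u=cv2.undistortPoints(np.array(px,float).reshape(-1,1,2),np.array(i['K'],float),np.array(i['D'],float)).reshape(-1,2)
    return T[:3,3],np.c_[u,np.ones(len(u))],T[:3,:3]
def atz(n,px,z,E=None):
    o,d,M=ray(n,px,E); w=d@M.T; return o+w*((z-o[2])/w[:,2])[:,None]
def atd(n,px,dep,E=None):
    o,d,M=ray(n,px,E); return o+(d*np.array(dep).reshape(-1,1))@M.T
E
cat > a.py <<'E'
from h import *
s=robot.sense(); print(s)
for n in('scene','top'):
    p,d=robot.snapshot(n); cv2.imwrite(f'pics/{n}1.png',p); np.save(f'pics/{n}1.npy',d)
    for q in('reel','board','hook','wall_top','seat'):
        for r in robot.pinpoint(n,q)[:4]:
            px=np.array(r['centre'])*[512,384]; c=px.astype(int)
            z={'wall_top':.034,'seat':.02,'hook':.002}.get(q,0)
            print(n,q,round(r['confidence'],2),px.round(),atz(n,px,z).round(3))
E
python3 a.py; python3 -c "
import cv2,numpy as np
a=[cv2.imread(f'pics/{n}1.png') for n in('scene','top')]
cv2.imwrite('pics/both.png',cv2.resize(np.hstack(a),(800,300)))"
```

```text
pics
{'t': 0.0, 'qpos': array([ 1.09937819e+00,  1.24487093e-01,  1.65166217e+00, -1.09757586e-06,
        1.36748078e+00, -8.26002484e-02]), 'qvel': array([8.72953169e-04, 1.68927198e-03, 1.00161087e-03, 1.02996330e-03,
       6.47419249e-04, 7.24714851e-05]), 'joint_efforts': array([-1.26605035e-03, -4.17606640e+01, -3.59927237e+01,  7.72633147e-02,
        4.94624313e-02, -1.43798575e-04]), 'ee_pos': array([0.24614984, 0.60090421, 0.21340569]), 'eef_rot': array([ 8.30389416e-01,  5.57182537e-01, -8.89598510e-04,  4.96339963e-04]), 'wrist_force': array([-0.95164641,  0.66432128,  0.33165865]), 'moment': array([-0.0396308 , -0.00636435,  0.0024615 ]), 'finger_gap': 0.09511763100507234}
scene reel 0.59 [314. 236.] [[0.557 0.168 0.   ]]
scene board 0.9 [208. 203.] [[ 0.573 -0.116  0.   ]]
scene board 0.88 [302. 156.] [[ 0.324  0.057 -0.   ]]
scene board 0.81 [283. 309.] [[0.755 0.162 0.   ]]
scene board 0.55 [223. 125.] [[ 0.305 -0.203 -0.   ]]
scene hook 0.48 [324. 257.] [[0.6   0.208 0.002]]
scene wall_top 0.9 [298. 172.] [[0.41  0.071 0.034]]
scene wall_top 0.79 [269. 340.] [[0.835
[... 345 characters left out ...]
 [215. 128.] [[0.746 0.154 0.   ]]
top board 0.86 [293. 179.] [[ 0.573 -0.121  0.   ]]
top board 0.62 [316. 258.] [[ 0.307 -0.207  0.   ]]
top board 0.55 [241. 252.] [[0.32  0.047 0.   ]]
top hook 0.54 [290. 183.] [[ 0.559 -0.113  0.002]]
top hook 0.52 [200. 170.] [[0.596 0.198 0.002]]
top wall_top 0.9 [315. 234.] [[ 0.391 -0.198  0.034]]
top wall_top 0.75 [291. 155.] [[ 0.651 -0.113  0.034]]
top wall_top 0.73 [232. 224.] [[0.413 0.078 0.034]]
top wall_top 0.61 [268. 136.] [[ 0.715 -0.032  0.034]]
top seat 0.95 [239. 260.] [[0.294 0.051 0.02 ]]
top seat 0.86 [321. 262.] [[ 0.296 -0.221  0.02 ]]
top seat 0.65 [292. 185.] [[ 0.552 -0.12   0.02 ]]
top seat 0.58 [217. 134.] [[0.722 0.142 0.02 ]]
```

View pics/top1.png

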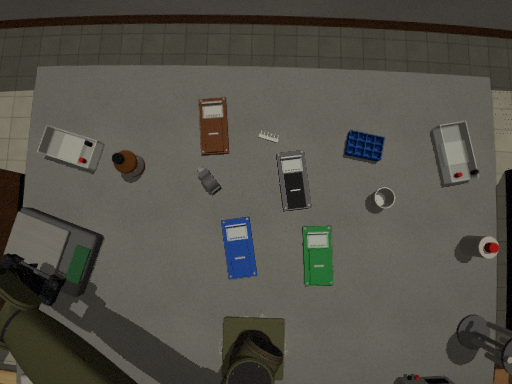

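View pics/scene1.png

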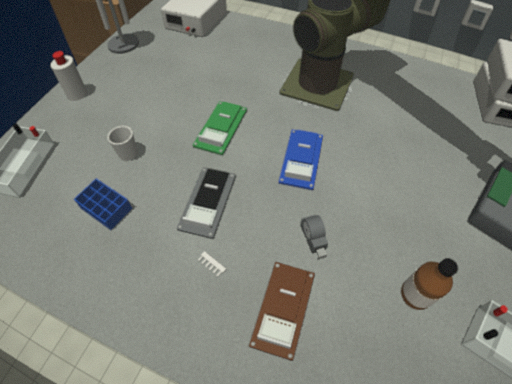

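Four board-like things in the top picture: grey with black seat (293,180), blue (239,248), green (318,256) and brown (214,127). Only the grey one fits: grey base, black seat, white tray and wall towards the far side (+x). The reel is at (208,180) with its nose up-left, yaw about 45°. I'll confirm with a crop.

```bash
python3 -c "
from h import *
p=cv2.imread('pics/top1.png')[110:220,180:340]
cv2.imwrite('pics/crop.png',cv2.resize(p,None,fx=5,fy=5,interpolation=2))
i=robot.camera_info('wrist');print(np.array(i['mount']).round(3),np.array(i['K']).round(0))"
python3 -m crank '[{"xyz":[-0.028,0.046,-0.01],"rotation":[0,0,0]},{"xyz":[-0.028,0.046,-0.01],"rotation":[0,0,0]},{"xyz":[-0.028,0.046,-0.01],"rotation":[0,0,0]},{"xyz":[-0.028,0.046,-0.01],"rotation":[0,0,0]},{"xyz":[-0.028,0.046,-0.01],"rotation":[0,0,0]},{"xyz":[-0.028,0.046,-0.01],"rotation":[0,0,0]},{"xyz":[-0.028,0.046,-0.01],"rotation":[0,0,0]},{"xyz":[-0.028,0.046,-0.01],"rotation":[0,0,0]},{"xyz":[-0.028,0.046,0],"rotation":[0,0,0]},{"xyz":[-0.024,0.045,0],"rotation":[0,0,0]},{"xyz":[0,0,0],"rotation":[0,0,0]}]' 1
python3 -m crank '[{"xyz":[0,0,0],"rotation":[0,0,-9.5]},{"xyz":[0,0,0],"rotation":[0,0,-9.5]},{"xyz":[0,0,0],"rotation":[0,0,-9.5]},{"xyz":[0,0,0],"rotation":[0,0,-9.5]},{"xyz":[0,0,0],"rotation":[0,0,-9.5]},{"xyz":[0,0,0],"rotation":[0,0,-9.5]},{"xyz":[0,0,0],"rotation":[0,0,-9.5]},{"xyz":[0,0,0],"rotation":[0,0,0]},{"xyz":[0,0,0],"rotation":[0,0,0]}]'
```

```text
[[ 1.     0.     0.001 -0.001]
 [-0.001  0.957  0.289 -0.082]
 [-0.001 -0.289  0.957 -0.171]
 [ 0.     0.     0.     1.   ]] [[345.   0. 261.]
 [  0. 345. 185.]
 [  0.   0.   1.]]
t: 1.98
ee_pos: [0.568, 0.1695, 0.2944]
eef_rot: [0.832, 0.555, -0.0, 0.0]
wrist_force: [-0.8, 0.3, 0.2]
finger_gap: 0.0953
t: 3.1
ee_pos: [0.5662, 0.1726, 0.2947]
eef_rot: [0.39, 0.921, 0.0, -0.0]
wrist_force: [0.0, -0.4, 0.4]
finger_gap: 0.095
```

View pics/crop.png

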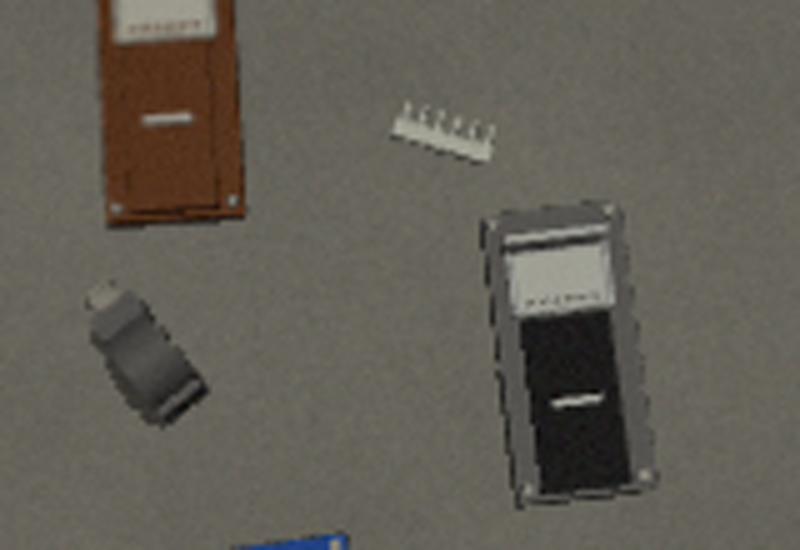

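The crop shows the grey board at (570,350), wall at the top, black seat with the bright rib at (577,400). The reel is at (150,355), blade tip at (100,295). Next I measure the reel closely with the wrist camera depth.

```bash
cat > m.py <<'E'
from h import *
import sys
nm=sys.argv[1]
s=robot.sense(); E=ext('wrist',s)
p,d=robot.snapshot('wrist'); cv2.imwrite(f'pics/{nm}.png',p)
v,u=np.mgrid[0:384,0:512]; P=atd('wrist',np.c_[u.ravel(),v.ravel()],d.ravel(),E).reshape(384,512,3)
np.save(f'pics/{nm}.npy',P)
for q in('reel','hook','seat','wall_top','board'):
    for r in robot.pinpoint('wrist',q)[:2]:
        px=np.array(r['centre'])*[512,384]; z={'wall_top':.034,'seat':.02,'hook':.002}.get(q,0)
        print(q,round(r['confidence'],2),px.round(),atz('wrist',px,z,E).round(4))
E
python3 m.py w1; python3 -c "
from h import *
P=np.load('pics/w1.npy'); x=P.reshape(-1,3)
x=x[(abs(x[:,0]-.57)<.12)&(abs(x[:,1]-.17)<.12)]
print(np.percentile(x[:,2],[1,50,99]))
for lo,hi in((.04,.075),(.055,.075),(.008,.03)):
    c=x[(x[:,2]>lo)&(x[:,2]<hi)]; r=cv2.minAreaRect(c[:,:2].astype('f4')*1000); print(lo,len(c),r)
"
```

```text
reel 0.61 [260. 133.] [[0.5564 0.161  0.    ]]
hook 0.59 [257. 174.] [[0.5999 0.1981 0.002 ]]
seat 0.69 [178. 214.] [[0.7151 0.1551 0.02  ]]
seat 0.41 [364. 275.] [[0.5977 0.4159 0.02  ]]
wall_top 0.8 [47. 43.] [[ 0.6529 -0.1073  0.034 ]]
board 0.91 [168. 222.] [[0.7441 0.1557 0.    ]]
[-0.00103449  0.385705    0.41608795]
0.04 1370 ((553.0562133789062, 160.3335723876953), (55.59459686279297, 36.29350280761719), 39.8734016418457)
0.055 1079 ((553.0020141601562, 160.28834533691406), (43.692474365234375, 36.29350280761719), 39.8734016418457)
0.008 2093 ((605.2146606445312, 159.58999633789062), (100.54019927978516, 177.65367126464844), 85.10079956054688)
```

View pics/w1.png

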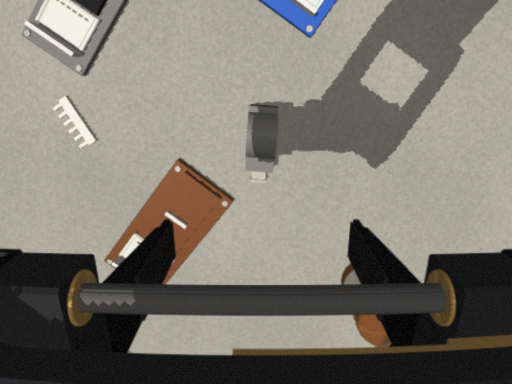

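Wrist view: reel at (262,135), hook tab at (258,176), yaw about 40°, width 36 mm and hook distance 57 mm as specified. Descending to grasp.

```bash
python3 -m crank '[{"xyz":[0,0,0],"rotation":[0,0,4]},{"xyz":[-0.0015,-0.0143,0.05],"rotation":[0,0,0]},{"xyz":[0,0,0.05],"rotation":[0,0,0]},{"xyz":[0,0,0.05],"rotation":[0,0,0]},{"xyz":[0,0,0.04],"rotation":[0,0,0]},{"xyz":[0,0,0.01],"rotation":[0,0,0]},{"xyz":[0,0,0],"rotation":[0,0,0]},{"xyz":[0,0,0],"rotation":[0,0,0]}]' 1 30; python3 m.py w2; python3 -c "
from h import *
P=np.load('pics/w2.npy'); x=P.reshape(-1,3)
x=x[(abs(x[:,0]-.57)<.08)&(abs(x[:,1]-.17)<.08)]
c=x[(x[:,2]>.04)&(x[:,2]<.07)]; r=cv2.minAreaRect(c[:,:2].astype('f4')*1000); print(len(c),r)
"
```

```text
t: 4.4
ee_pos: [0.5583, 0.162, 0.0973]
eef_rot: [0.421, 0.907, 0.001, 0.002]
wrist_force: [-0.3, -0.1, -0.5]
finger_gap: 0.0948
reel 0.7 [263. 187.] [[0.5576 0.1634 0.    ]]
hook 0.56 [265. 253.] [[0.6017 0.2023 0.002 ]]
seat 0.78 [137. 323.] [[0.7206 0.1559 0.02  ]]
board 0.79 [133. 329.] [[0.7483 0.1609 0.    ]]
board 0.59 [263. 251.] [[0.6019 0.2011 0.    ]]
4336 ((552.6764526367188, 159.77500915527344), (54.37324523925781, 36.11915969848633), 39.927764892578125)
```

```bash
python3 -m crank '[{"xyz":[0.0018,0,0.03],"rotation":[0,0,0]},{"xyz":[0,0,0.03],"rotation":[0,0,0]},{"xyz":[0,0,0.018],"rotation":[0,0,0]},{"xyz":[0,0,0],"rotation":[0,0,0]},{"xyz":[0,0,0],"rotation":[0,0,0]}]' 1 30; python3 -m crank '[{"xyz":[0,0,0],"rotation":[0,0,0]},{"xyz":[0,0,0],"rotation":[0,0,0]},{"xyz":[0,0,0],"rotation":[0,0,0]},{"xyz":[0,0,0],"rotation":[0,0,0]},{"xyz":[0,0,0],"rotation":[0,0,0]},{"xyz":[0,0,0],"rotation":[0,0,0]}]' 0.2 30
```

```text
t: 5.32
ee_pos: [0.5564, 0.1632, 0.0178]
eef_rot: [0.421, 0.907, 0.001, 0.001]
wrist_force: [0.9, 0.0, 0.3]
finger_gap: 0.0954
t: 6.08
ee_pos: [0.5554, 0.1631, 0.0166]
eef_rot: [0.421, 0.907, -0.0, -0.0]
wrist_force: [0.4, 0.3, 0.8]
finger_gap: 0.0402
```

```bash
python3 -m crank '[{"xyz":[0,0,0],"rotation":[0,0,0]},{"xyz":[0,0,0],"rotation":[0,0,0]},{"xyz":[0,0,-0.02],"rotation":[0,0,0]},{"xyz":[0,0,-0.04],"rotation":[0,0,0]},{"xyz":[0,0,-0.05],"rotation":[0,0,0]},{"xyz":[0,0,-0.05],"rotation":[0,0,0]},{"xyz":[0,0,0],"rotation":[0,0,10.7]},{"xyz":[0,0,0],"rotation":[0,0,10.7]},{"xyz":[0,0,0],"rotation":[0,0,10.7]},{"xyz":[0,0,0],"rotation":[0,0,0]}]' 0.2 30;  python3 -m crank '[{"xyz":[-0.046,-0.024,0],"rotation":[0,0,0]},{"xyz":[-0.046,-0.024,0],"rotation":[0,0,0]},{"xyz":[-0.046,-0.024,0],"rotation":[0,0,0]},{"xyz":[-0.046,-0.024,0],"rotation":[0,0,0]},{"xyz":[-0.046,-0.024,0],"rotation":[0,0,0]},{"xyz":[-0.046,-0.024,0],"rotation":[0,0,0]},{"xyz":[0,0,0],"rotation":[0,0,0]},{"xyz":[0,0,0],"rotation":[0,0,0]}]'; python3 m.py w3
```

```text
t: 7.32
ee_pos: [0.555, 0.1631, 0.1771]
eef_rot: [0.654, 0.756, -0.0, -0.0]
wrist_force: [-0.3, -0.1, -3.0]
finger_gap: 0.036
t: 8.32
ee_pos: [0.4518, -0.1303, 0.1769]
eef_rot: [0.655, 0.756, 0.0, -0.0]
wrist_force: [-0.5, 0.8, -3.5]
finger_gap: 0.0357
reel 0.68 [261. 228.] [[ 0.5236 -0.1202  0.    ]]
seat 0.68 [480.  41.] [[0.3014 0.053  0.02  ]]
wall_top 0.88 [472. 164.] [[0.4139 0.0702 0.034 ]]
wall_top 0.76 [255. 347.] [[ 0.6547 -0.1079  0.034 ]]
board 0.76 [464.  76.] [[0.3326 0.0575 0.    ]]
board 0.65 [198.   7.] [[ 0.3114 -0.2107  0.    ]]
```

View pics/w3.png

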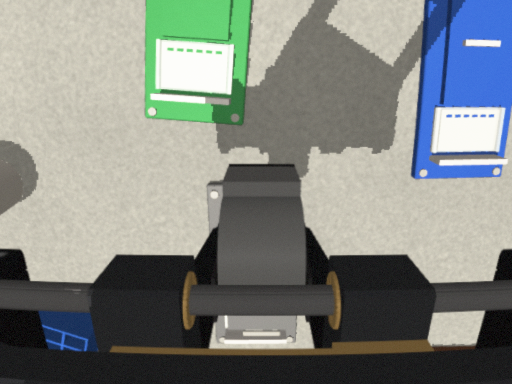

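The reel is held (gap 36 mm, about 3 N), at (261,230); the case hides the board. I'll move past the wall and look back over the board.

```bash
python3 -m crank '[{"xyz":[0,0.045,0],"rotation":[0,0,0]},{"xyz":[0,0.045,0],"rotation":[0,0,0]},{"xyz":[0,0.045,0],"rotation":[0,0,0]},{"xyz":[0,0.045,0],"rotation":[0,0,0]},{"xyz":[0,0.045,0],"rotation":[0,0,0]},{"xyz":[0,0.045,0],"rotation":[0,0,0]},{"xyz":[0,0,0],"rotation":[0,0,0]},{"xyz":[0,0,0],"rotation":[0,0,0]}]'; python3 m.py w4
python3 -c "
from h import *
P=np.load('pics/w4.npy'); x=P.reshape(-1,3)
x=x[(abs(x[:,0]-.57)<.13)&(abs(x[:,1]+.118)<.08)]
for lo,hi in((.008,.05),(.024,.028),(.029,.045)):
    c=x[(x[:,2]>lo)&(x[:,2]<hi)]; r=cv2.minAreaRect(c[:,:2].astype('f4')*1000); print(lo,len(c),r)
"
```

```text
t: 9.62
ee_pos: [0.7186, -0.0918, 0.1757]
eef_rot: [0.655, 0.756, -0.001, -0.001]
wrist_force: [-0.2, -0.1, -4.1]
finger_gap: 0.0358
reel 0.72 [261. 230.] [[ 0.7908 -0.0819  0.    ]]
reel 0.3 [321. 172.] [[ 0.7173 -0.0294  0.    ]]
hook 0.21 [  9. 106.] [[ 0.693  -0.3577  0.002 ]]
seat 0.91 [494. 204.] [[0.7205 0.1564 0.02  ]]
wall_top 0.66 [255.  97.] [[ 0.6509 -0.1074  0.034 ]]
0.008 11894 ((617.7935791015625, -114.35745239257812), (103.30419158935547, 97.04299926757812), 8.054393768310547)
0.024 7 ((639.6028442382812, -83.95982360839844), (0.01861599087715149, 6.163629055023193), 8.730351448059082)
0.029 476 ((646.085693359375, -109.68848419189453), (5.113459587097168, 69.07138061523438), 8.714303970336914)
```

View pics/w4.png

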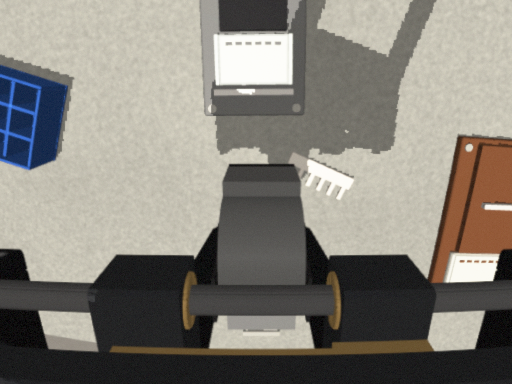

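Wall seen at (253,92), front of seat at top. Back off and up a bit to see the rib and seat.

```bash
python3 -m crank '[{"xyz":[0,-0.03,-0.02],"rotation":[0,0,0]},{"xyz":[0,-0.03,-0.02],"rotation":[0,0,0]},{"xyz":[0,0,0],"rotation":[0,0,0]},{"xyz":[0,0,0],"rotation":[0,0,0]},{"xyz":[0,0,0],"rotation":[0,0,0]}]'; python3 m.py w5
cat > e.py <<'E'
from h import *
p=cv2.imread('pics/w5.png'); cv2.imwrite('pics/w5c.png',cv2.resize(p[:240,120:400],None,fx=2.5,fy=2.5))
P=np.load('pics/w5.npy'); x=P.reshape(-1,3)
x=x[(abs(x[:,0]-.57)<.13)&(abs(x[:,1]+.118)<.08)&(x[:,2]<.06)]
th=np.radians(8.4); u=np.array([np.cos(th),np.sin(th)]); n=np.array([-u[1],u[0]])
w=np.array([.6461,-.1097]); b0=w-.0825*u; print('board0',b0)
X=(x[:,:2]-b0)@u; Y=(x[:,:2]-b0)@n; z=x[:,2]
for k in np.arange(-.1,.1,.002):
    m=(abs(X-k)<.001)&(abs(Y)<.014)
    if m.sum(): print(round(k*1000),m.sum(),(np.median(z[m])*1000).round(1),end=' | ')
m=(z>.0285);r=cv2.minAreaRect(x[m][:,:2].astype('f4')*1000);print('\nwall',m.sum(),r)
m=(z>.0225)&(X<.02);r=cv2.minAreaRect(x[m][:,:2].astype('f4')*1000);print('rib',m.sum(),r)
E
python3 e.py
```

```text
t: 10.55
ee_pos: [0.6597, -0.1007, 0.2155]
eef_rot: [0.655, 0.755, -0.0, -0.001]
wrist_force: [0.5, -0.2, -2.9]
finger_gap: 0.0359
reel 0.57 [259. 228.] [[ 0.7474 -0.0902  0.    ]]
seat 0.89 [252.  37.] [[ 0.5362 -0.1274  0.02  ]]
seat 0.84 [467. 238.] [[0.7179 0.159  0.02  ]]
wall_top 0.63 [255. 153.] [[ 0.6501 -0.1086  0.034 ]]
wall_top 0.57 [450. 324.] [[0.8328 0.1673 0.034 ]]
board 0.77 [255.  66.] [[ 0.5628 -0.1218  0.    ]]
board0 [ 0.56448503 -0.12175185]
-64 27 20.3 | -62 57 20.3 | -60 59 20.4 | -58 64 20.0 | -56 57 20.3 | -54 65 20.6 | -52 62 20.6 | -50 56 20.5 | -48 56 20.5 | -46 58 20.3 | -44 59 20.4 | -42 66 20.4 | -40 65 20.4 | -38 57 20.5 | -36 56 20.5 | -34 28 20.4 | -32 60 26.1 | -30 61 26.1 | -28 80 26.1 | -26 61 20.3 | -24 69 20.4 | -22 62 20.4 | -20 58 20.6 | -18 55 20.7 | -16 56 20.3 | -14 54 20.2 | -12 54 20.4 | -10 54 20.6 | -8 53 20.5 | -6 53 20.6 | -4 53 20.3 | -2 54 20.4 | 0 54 20.6 | 2 55 20.4 | 4 55 20.6 | 6 55 20.6 | 8 58 20.7 | 10 57 20.7 | 12 58 20.6 | 14 56 20.5 | 16 56 20.4 | 18 53 20.4 | 20 53 20.6 | 22 52 20.4 | 24 50 20.5 | 26 51 20.3 | 28 52 20.5 | 30 47 12.9 | 32 52 14.1 | 34 52 16.6 | 36 53 18.5 | 38 53 18.7 | 40 52 18.7 | 42 52 18.5 | 44 51 18.5 | 46 52 18.4 | 48 52 18.4 | 50 52 18.5 | 52 50 18.6 | 54 42 18.7 | 56 42 18.4 | 58 48 18.4 | 60 51 18.6 | 62 52 18.5 | 64 51 18.6 | 66 51 18.5 | 68 51 18.4 | 70 44 18.6 | 72 42 18.2 | 74 45 18.5 | 76 26 15.5 | 78 51 12.7 | 80 146 19.9 | 82 47 34.6 | 84 52 34.6 | 86 22 34.7 | 90 24 12.7 | 92 46 13.0 | 94 33 12.6 | 96 47 12.7 | 98 48 12.4 | 
wall 400 ((598.6500854492188, -125.06907653808594), (117.4301986694336, 68.0894775390625), 18.522846221923828)
rib 233 ((548.2457275390625, -123.98838806152344), (74.10570526123047, 36.130088806152344), 13.177582740783691)
```

View pics/w5.png

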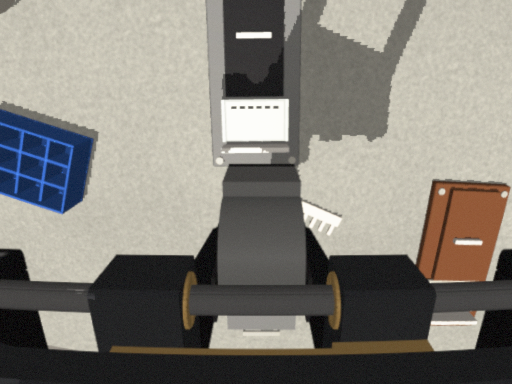

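Clear view: rib at (254,36), wall at (255,150), board straight. The rib sits at board x about −30, so the blade should be out about 58 mm when locked. I'll refine the yaw and work out the moves.

```bash
cat >> e.py <<'E'
print('----')
def rect(m): 
    r=cv2.minAreaRect(x[m][:,:2].astype('f4')*1000); return np.round(r[0],1),np.round(r[1],1),round(r[2],1)
mw=(z>.03)&(X>.075)&(X<.09)&(abs(Y)<.04); mr=(z>.0235)&(X>-.045)&(X<-.015)&(abs(Y)<.022)
print(mw.sum(),rect(mw),mr.sum(),rect(mr))
for m in(mw,mr): print(np.degrees(np.arctan(-np.polyfit(x[m][:,1],x[m][:,0],1)[0])))
mb=(z>.008)&(z<.06)&(abs(Y)<.06)&(abs(X)<.1)
# side edges of the base
for sg in(1,-1):
    pts=[]
    for k in np.arange(-.03,.095,.005):
        m=mb&(abs(X-k)<.0025); i=np.argmax(sg*Y[m]); pts.append((X[m][i],Y[m][i]))
    pts=np.array(pts); f=np.polyfit(pts[:,0],pts[:,1],1); print(sg,'side tilt',np.degrees(np.arctan(f[0])).round(2),f[1].round(4))
s=robot.sense(); M=R.from_quat(s['eef_rot']).as_matrix(); print('tool',s['ee_pos'],M.round(4))
E
python3 e.py | sed -n '/----/,$p'
```

```text
----
381 (array([ 646.4, -109.2]), array([ 5.3, 68.5]), 8.4) 213 (array([ 531.4, -127. ]), array([14.5, 33.6]), 2.3)
8.467071729683761
7.443979211993911
1 side tilt 0.62 0.0471
-1 side tilt 0.65 -0.048
tool [ 0.65987326 -0.10073521  0.21613396] [[-1.415e-01  9.899e-01 -7.000e-04]
 [ 9.899e-01  1.415e-01  2.000e-04]
 [ 3.000e-04 -6.000e-04 -1.000e+00]]
```

```bash
python3 -m crank '[{"xyz":[0,0,0],"rotation":[0,0,-0.45]},{"xyz":[-0.0065,-0.035,0],"rotation":[0,0,0]},{"xyz":[0,-0.0303,0.03],"rotation":[0,0,0]},{"xyz":[0,0,0.05],"rotation":[0,0,0]},{"xyz":[0,0,0.045],"rotation":[0,0,0]},{"xyz":[0,0,0.03],"rotation":[0,0,0]},{"xyz":[0,0,0],"rotation":[0,0,0]},{"xyz":[0,0,0],"rotation":[0,0,0]},{"xyz":[0,0,0],"rotation":[0,0,0]}]'; cat > s.py <<'E'
from h import *
import sys
p,d=robot.snapshot('scene'); cv2.imwrite(f'pics/{sys.argv[1]}.png',cv2.resize(p[140:260,140:300],None,fx=5,fy=5,interpolation=2))
for q,z in(('hook',float(sys.argv[2])),('wall_top',.034),('reel',float(sys.argv[2])-.002)):
    for r in robot.pinpoint('scene',q)[:4]:
        px=np.array(r['centre'])*[512,384]; w=atz('scene',px,z)[0]
        if abs(w[1]+.1)<.06:
            v=w[:2]-[.5647,-.1217]; print(q,round(r['confidence'],2),px.round(),w.round(4),'xb,yb',(v@[.9888,.1495]).round(4),(v@[-.1495,.9888]).round(4))
E
python3 s.py s2 .047
```

```text
t: 11.98
ee_pos: [0.5979, -0.1175, 0.0643]
eef_rot: [0.652, 0.758, 0.001, 0.002]
wrist_force: [0.6, -0.4, -3.7]
finger_gap: 0.0357
hook 0.44 [197. 218.] [ 0.6463 -0.1021  0.047 ] xb,yb 0.0836 0.0072
wall_top 0.71 [192. 225.] [ 0.662  -0.1104  0.034 ] xb,yb 0.0979 -0.0034
reel 0.97 [203. 199.] [ 0.5911 -0.1156  0.045 ] xb,yb 0.027 0.0021
```

View pics/s2.png

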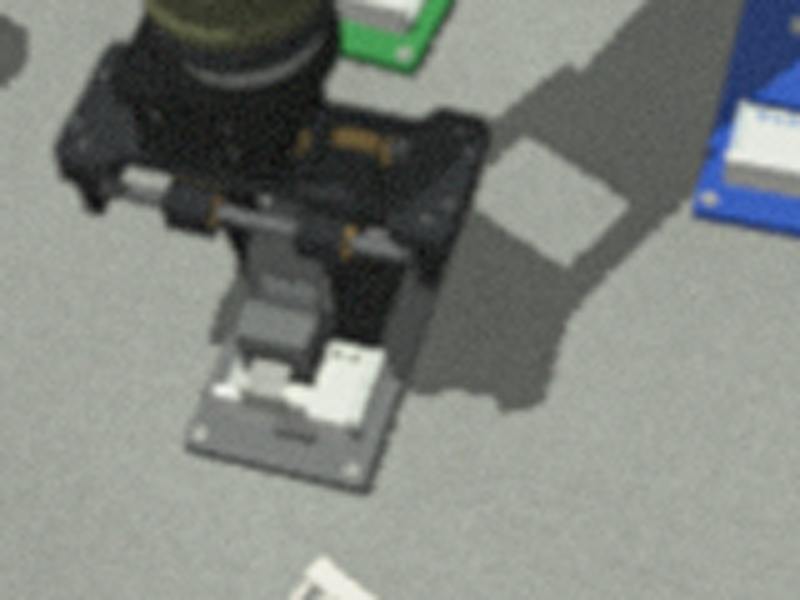

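Scene crop: hook tab at (268,385) above the wall, wall ends at (230,388), shadow on base at (295,435). I'll check hook against wall in the scene depth cloud.

```bash
cat > d.py <<'E'
from h import *
p,d=robot.snapshot('scene')
v,u=np.mgrid[0:384,0:512]; P=atd('scene',np.c_[u.ravel(),v.ravel()],d.ravel())
q=P[:,:2]-[.5647,-.1217]; X=q@[.9888,.1495];Y=q@[-.1495,.9888];z=P[:,2]
m=(abs(Y)<.05)&(X>.03)&(X<.12)&(z>.022)&(z<.085)
np.set_printoptions(suppress=True,linewidth=150)
o=np.c_[u.ravel(),v.ravel(),X*1000,Y*1000,z*1000][m&(X>.06)]
print(o.round(0).astype(int)[:90])
E
python3 d.py
```

```text
[[189 201  60 -18  79]
 [190 201  62 -14  83]
 [189 202  65 -16  82]
 [190 202  64 -13  82]
 [191 202  63 -11  82]
 [192 202  63  -9  81]
 [193 202  62  -7  82]
 [194 202  62  -4  83]
 [196 202  61   1  83]
 [197 202  60   3  82]
 [198 202  60   5  83]
 [188 203  67 -18  80]
 [189 203  68 -15  82]
 [190 203  67 -13  82]
 [191 203  66 -10  81]
 [192 203  66  -8  83]
 [193 203  64  -6  81]
 [194 203  64  -4  81]
 [195 203  63  -1  82]
 [196 203  63   1  82]
 [197 203  63   4  84]
 [198 203  62   5  81]
 [199 203  62   8  82]
 [188 204  70 -16  81]
 [189 204  70 -14  83]
 [190 204  68 -12  80]
 [191 204  69  -9  83]
 [192 204  67  -7  81]
 [193 204  67  -5  81]
 [194 204  67  -2  82]
 [195 204  65  -1  80]
 [196 204  65   1  80]
 [197 204  65   5  82]
 [198 204  64   6  81]
 [199 204  64   9  82]
 [200 204  64  12  84]
 [201 204  62  13  81]
 [202 204  63  16  83]
 [203 204  61  17  80]
 [188 205  72 -16  80]
 [189 205  72 -13  82]
 [190 205  72 -11  82]
 [191 205  71  -9  81]
 [192 205  71  -6  82]
 [193 205  71  -4  83]
 [194 205  69  -2  81]
 [195 205  70   1  84]
 [196 205  68   3  
[... 270 characters left out ...]
  -9  84]
 [191 206  74  -7  83]
 [192 206  74  -5  82]
 [193 206  72  -3  81]
 [194 206  73   0  83]
 [195 206  72   2  84]
 [196 206  72   4  83]
 [197 206  70   6  81]
 [198 206  68   7  79]
 [199 206  69  11  82]
 [200 206  70  14  84]
 [201 206  67  15  80]
 [202 206  67  18  82]
 [203 206  65  19  80]
 [187 207  75 -18  75]
 [188 207  77 -14  79]
 [189 207  76 -12  79]
 [190 207  77  -9  82]
 [191 207  76  -7  81]
 [192 207  77  -4  84]
 [193 207  76  -2  83]
 [194 207  74   0  81]
 [195 207  74   3  82]
 [196 207  73   4  81]
 [197 207  73   7  82]
 [198 207  72   9  81]
 [199 207  72  12  83]
 [200 207  70  14  81]
 [201 207  71  16  82]
 [202 207  71  19  83]
 [203 207  65  18  74]]
```

```bash
cat >> d.py <<'E'
print('====')
h=(abs(Y)<.013)&(X>.08)&(X<.115)&(z>.043)&(z<.068); w=(X>.07)&(X<.1)&(z>.030)&(z<.038)&(abs(Y)<.04)&(abs(Y)>.015)
nz=(abs(Y)<.016)&(X>.065)&(z>.066)&(z<.079)
for k,m in(('hook',h),('wall',w),('nose',nz)):
    print(k,m.sum(),[np.percentile(a[m]*1000,[2,50,98]).round(1) for a in(X,Y,z)])
    f=np.polyfit(Y[m],X[m],1); print('  yaw slope deg',np.degrees(np.arctan(-f[0])).round(1))
E
python3 d.py | sed -n '/====/,$p'
```

```text
====
hook 74 [array([80.8, 92.9, 95.8]), array([-9.1,  1. , 11.8]), array([47.9, 62.4, 66. ])]
  yaw slope deg 2.1
wall 36 [array([80.4, 84.6, 86.5]), array([-31.8,  17. ,  35.6]), array([30.5, 32.7, 34.9])]
  yaw slope deg 0.2
nose 34 [array([74.8, 76.2, 91.3]), array([-15. ,  -1.1,  14.9]), array([66.3, 72.3, 78.2])]
  yaw slope deg 3.0
```

Hook inner face at about 92.5, wall 81–86, nose at 76: both gaps about 5–6 mm. Lowering.

```bash
python3 -m crank '[{"xyz":[0,0,0.006],"rotation":[0,0,0]},{"xyz":[0,0,0.006],"rotation":[0,0,0]},{"xyz":[0,0,0.005],"rotation":[0,0,0]},{"xyz":[0,0,0.004],"rotation":[0,0,0]},{"xyz":[0,0,0],"rotation":[0,0,0]},{"xyz":[0,0,0],"rotation":[0,0,0]},{"xyz":[0,0,0],"rotation":[0,0,0]}]'; python3 -m crank '[{"xyz":[0,-0.003,0],"rotation":[0,0,0]},{"xyz":[0,-0.003,0],"rotation":[0,0,0]},{"xyz":[0,-0.003,-0.001],"rotation":[0,0,0]},{"xyz":[0,-0.003,0],"rotation":[0,0,0]},{"xyz":[0,0,0],"rotation":[0,0,0]},{"xyz":[0,0,0],"rotation":[0,0,0]},{"xyz":[0,0,0],"rotation":[0,0,0]}]'
```

```text
t: 13.15
ee_pos: [0.5964, -0.1171, 0.041]
eef_rot: [0.652, 0.758, 0.0, 0.0]
wrist_force: [-0.1, -0.5, -4.3]
finger_gap: 0.0359
t: 14.02
ee_pos: [0.5846, -0.1188, 0.0418]
eef_rot: [0.652, 0.758, 0.0, 0.0]
wrist_force: [3.5, 0.8, -2.8]
finger_gap: 0.0361
```

Hook engaged: about 3.5 N spring pull along +x. I'll raise to clear the rib, draw back, and refine the rib position meanwhile.

```bash
python3 -m crank '[{"xyz":[0,-0.003,-0.0035],"rotation":[0,0,0]},{"xyz":[0,-0.006,0],"rotation":[0,0,0]},{"xyz":[0,-0.006,0],"rotation":[0,0,0]},{"xyz":[0,-0.006,0],"rotation":[0,0,0]},{"xyz":[0,-0.006,0],"rotation":[0,0,0]},{"xyz":[0,-0.006,0],"rotation":[0,0,0]},{"xyz":[0,-0.006,0],"rotation":[0,0,0]},{"xyz":[0,-0.005,0],"rotation":[0,0,0]},{"xyz":[0,-0.004,0],"rotation":[0,0,0]},{"xyz":[0,0,0],"rotation":[0,0,0]},{"xyz":[0,0,0],"rotation":[0,0,0]}]'; python3 -c "
from h import *
P=np.load('pics/w5.npy').reshape(-1,3); q=P[:,:2]-[.5647,-.1217]; X=q@[.9888,.1495];Y=q@[-.1495,.9888];z=P[:,2]
for n,m in(('rib',(z>.0235)&(z<.03)&(X>-.037)&(X<-.023)&(abs(Y)<.018)),('wall',(z>.031)&(z<.04)&(X>.075)&(X<.092)&(abs(Y)<.03))):
  f=np.polyfit(Y[m],X[m],1);print(n,m.sum(),np.percentile(X[m]*1e3,[3,50,97]),X[m].mean(),np.degrees(np.arctan(-f[0])))
s=robot.sense();v=s['ee_pos'][:2]-[.5647,-.1217];print('tcp',v@[.9888,.1495],v@[-.1495,.9888],s['ee_pos'],s['wrist_force'],s['eef_rot'])
M=R.from_quat(s['eef_rot']).as_matrix();print(M.round(4),np.degrees(np.arctan2(M[1,1],M[0,1])))"
```

```text
t: 15.4
ee_pos: [0.5368, -0.1259, 0.0451]
eef_rot: [0.652, 0.758, -0.0, -0.0]
wrist_force: [2.4, 0.3, -4.2]
finger_gap: 0.0361
rib 212 [-33.07193364 -30.36887095 -28.0874335 ] -0.030575653966860596 -0.3519944725485351
wall 317 [80.28395087 82.73135151 85.12012579] 0.08261026947290433 0.09382072491431831
tcp -0.02820851474636926 2.1697622278576508e-06 [ 0.53680921 -0.12591471  0.04507308] [ 2.35619087  0.25448812 -4.17043956] [ 6.52265825e-01  7.57990295e-01 -2.50095620e-05 -7.36839687e-05]
[[-1.491e-01  9.888e-01 -1.000e-04]
 [ 9.888e-01  1.491e-01  1.000e-04]
 [ 1.000e-04 -1.000e-04 -1.000e+00]] 8.574692040040174
```

```bash
python3 -m crank '[{"xyz":[0,-0.002,0],"rotation":[0,0,0]},{"xyz":[0,-0.0015,0],"rotation":[0,0,0]},{"xyz":[0,0,0.001],"rotation":[0,0,0]},{"xyz":[0,0,0.0005],"rotation":[0,0,0]},{"xyz":[0,0,0],"rotation":[0,0,0]},{"xyz":[0,0,0],"rotation":[0,0,0]}]'; python3 -m crank '[{"xyz":[0,0,0.0005],"rotation":[0,0,0]},{"xyz":[0,0,0.0005],"rotation":[0,0,0]},{"xyz":[0,0,0],"rotation":[0,0,0]},{"xyz":[0,0,0],"rotation":[0,0,0]}]';python3 -m crank '[{"xyz":[0,0,0.0005],"rotation":[0,0,0]},{"xyz":[0,0,0.0005],"rotation":[0,0,0]},{"xyz":[0,0,0],"rotation":[0,0,0]},{"xyz":[0,0,0],"rotation":[0,0,0]}]'
```

```text
t: 16.15
ee_pos: [0.5334, -0.1265, 0.0437]
eef_rot: [0.652, 0.758, -0.0, 0.0]
wrist_force: [3.7, 1.0, -3.6]
finger_gap: 0.0362
t: 16.65
ee_pos: [0.5333, -0.1264, 0.0426]
eef_rot: [0.652, 0.758, -0.0, -0.0]
wrist_force: [3.6, -0.2, -2.9]
finger_gap: 0.0359
t: 17.15
ee_pos: [0.5332, -0.1264, 0.0414]
eef_rot: [0.652, 0.758, -0.0, -0.0]
wrist_force: [2.3, 0.8, -2.6]
finger_gap: 0.0359
```

```bash
python3 -m crank '[{"xyz":[0,0,0.0005],"rotation":[0,0,0]},{"xyz":[0,0,0.0005],"rotation":[0,0,0]},{"xyz":[0,0,0],"rotation":[0,0,0]},{"xyz":[0,0,0],"rotation":[0,0,0]}]';python3 -m crank '[{"xyz":[0,0,0.0005],"rotation":[0,0,0]},{"xyz":[0,0,0.0005],"rotation":[0,0,0]},{"xyz":[0,0,0],"rotation":[0,0,0]},{"xyz":[0,0,0],"rotation":[0,0,0]}]'
```

```text
t: 17.65
ee_pos: [0.5332, -0.1264, 0.0405]
eef_rot: [0.652, 0.758, -0.0, -0.0]
wrist_force: [2.1, 0.6, -3.7]
finger_gap: 0.0358
t: 18.15
ee_pos: [0.5333, -0.1265, 0.0396]
eef_rot: [0.652, 0.758, -0.0, -0.0]
wrist_force: [1.3, 0.1, -2.8]
finger_gap: 0.0359
```

No contact force at about 23 mm, which is already below the riding height, so the rib is entering the notch. Continuing gently.

```bash
python3 -m crank '[{"xyz":[0,0,0.0005],"rotation":[0,0,0]},{"xyz":[0,0,0.0005],"rotation":[0,0,0]},{"xyz":[0,0,0],"rotation":[0,0,0]},{"xyz":[0,0,0],"rotation":[0,0,0]}]';python3 -m crank '[{"xyz":[0,0,0.0005],"rotation":[0,0,0]},{"xyz":[0,0,0.0005],"rotation":[0,0,0]},{"xyz":[0,0,0],"rotation":[0,0,0]},{"xyz":[0,0,0],"rotation":[0,0,0]}]';python3 -m crank '[{"xyz":[0,0,0.0005],"rotation":[0,0,0]},{"xyz":[0,0,0.0003],"rotation":[0,0,0]},{"xyz":[0,0,0],"rotation":[0,0,0]},{"xyz":[0,0,0],"rotation":[0,0,0]}]'
```

```text
t: 18.65
ee_pos: [0.5332, -0.1265, 0.0385]
eef_rot: [0.652, 0.758, -0.0, -0.0]
wrist_force: [1.1, 0.3, -3.0]
finger_gap: 0.0357
t: 19.15
ee_pos: [0.5332, -0.1265, 0.0375]
eef_rot: [0.652, 0.758, -0.0, -0.0]
wrist_force: [0.4, 0.2, -1.9]
finger_gap: 0.0356
t: 19.65
ee_pos: [0.5333, -0.1265, 0.0368]
eef_rot: [0.652, 0.758, -0.0, -0.0]
wrist_force: [-0.8, -0.4, -1.4]
finger_gap: 0.0359
```

```bash
python3 -m crank '[{"xyz":[0,0,0.0004],"rotation":[0,0,0]},{"xyz":[0,0,0],"rotation":[0,0,0]},{"xyz":[0,0,0],"rotation":[0,0,0]}]';python3 -m crank '[{"xyz":[0,0,0.0004],"rotation":[0,0,0]},{"xyz":[0,0,0],"rotation":[0,0,0]},{"xyz":[0,0,0],"rotation":[0,0,0]}]'
```

```text
t: 20.02
ee_pos: [0.5333, -0.1265, 0.0367]
eef_rot: [0.652, 0.758, -0.0, -0.0]
wrist_force: [-2.5, 0.6, 1.4]
finger_gap: 0.0357
t: 20.4
ee_pos: [0.5333, -0.1265, 0.0366]
eef_rot: [0.652, 0.758, -0.0, -0.0]
wrist_force: [-4.4, -0.3, 6.0]
finger_gap: 0.0361
```

Seated at about 20.0 mm with 6 N, but with a side load of about −4 N against the rib. I'll relieve it and press lightly once more.

```bash
python3 -m crank '[{"xyz":[0,-0.0006,0],"rotation":[0,0,0]},{"xyz":[0,0,0],"rotation":[0,0,0]},{"xyz":[0,0,0],"rotation":[0,0,0]}]';python3 -m crank '[{"xyz":[0,0,0.0004],"rotation":[0,0,0]},{"xyz":[0,0,0],"rotation":[0,0,0]},{"xyz":[0,0,0],"rotation":[0,0,0]}]'; python3 -c "
from h import *
s=robot.sense();print(s['wrist_force'],s['moment'],s['ee_pos'])"; python3 s.py s3 .022; python3 d.py | sed -n '/====/,$p'
```

```text
t: 20.78
ee_pos: [0.5333, -0.1265, 0.0366]
eef_rot: [0.652, 0.758, 0.0, 0.0]
wrist_force: [-1.8, 1.2, 5.5]
finger_gap: 0.0358
t: 21.15
ee_pos: [0.5333, -0.1265, 0.0366]
eef_rot: [0.652, 0.758, 0.0, 0.0]
wrist_force: [-3.4, 1.8, 8.0]
finger_gap: 0.0357
[-3.35027191  1.8004362   7.979424  ] [0.48767719 0.7483074  0.02724593] [ 0.53328691 -0.12648935  0.03662477]
hook 0.72 [198. 222.] [ 0.6435 -0.1065  0.022 ] xb,yb 0.0802 0.0032
wall_top 0.63 [212. 193.] [ 0.5601 -0.1083  0.034 ] xb,yb -0.0025 0.014
reel 0.68 [211. 186.] [ 0.5329 -0.1261  0.02  ] xb,yb -0.0321 0.0004
====Traceback (most recent call last):
  File "d.py", line 13, in <module>
    print(k,m.sum(),[np.percentile(a[m]*1000,[2,50,98]).round(1) for a in(X,Y,z)])
                     ~~~~~~~~~~~~~^^^^^^^^^^^^^^^^^^^^^
    return _quantile_unchecked(
        a, q, axis, out, overwrite_input, method, keepdims, weights)
    return _ureduce(a,
                    func=_quantile_ureduce_func,
    ...<5 lines>...
                    overwrite_input=overwrite_input,
                    method=method)
    r = func(a, **kwargs)
    result = _quantile(arr,
                       quantiles=q,
    ...<2 lines>...
                       out=out,
                       weights=wgt)
    slices_having_nans = np.isnan(arr[-1, ...])
                                  ~~~^^^^^^^^^
IndexError: index -1 is out of bounds for axis 0 with size 0
```

View pics/s3.png

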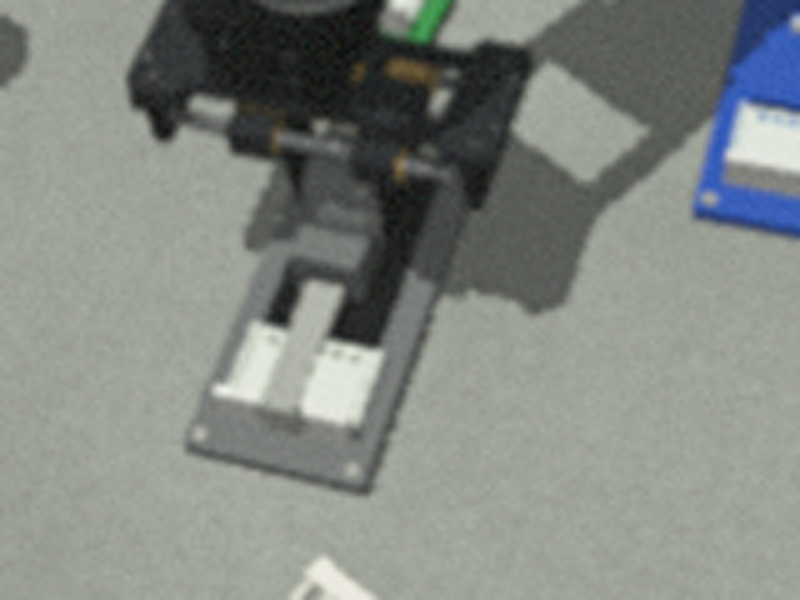

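Blade stretched over the gel from the case (320,270) to the wall (285,410), hook behind it. Seated at 20 mm under 8 N. I'll ease the press, open, and retreat straight up.

```bash
python3 -m crank '[{"xyz":[0,0,-0.0006],"rotation":[0,0,0]},{"xyz":[0,0,0],"rotation":[0,0,0]},{"xyz":[0,0,0],"rotation":[0,0,0]}]'; python3 -m crank '[{"xyz":[0,0,0],"rotation":[0,0,0]},{"xyz":[0,0,0],"rotation":[0,0,0]},{"xyz":[0,0,0],"rotation":[0,0,0]},{"xyz":[0,0,0],"rotation":[0,0,0]},{"xyz":[0,0,0],"rotation":[0,0,0]},{"xyz":[0,0,0],"rotation":[0,0,0]}]' 0.75; python3 -m crank '[{"xyz":[0,0,-0.01],"rotation":[0,0,0]},{"xyz":[0,0,-0.02],"rotation":[0,0,0]},{"xyz":[0,0,-0.04],"rotation":[0,0,0]},{"xyz":[0,0,-0.05],"rotation":[0,0,0]},{"xyz":[0,0,-0.05],"rotation":[0,0,0]},{"xyz":[0,0,-0.02],"rotation":[0,0,0]},{"xyz":[0,0.03,0],"rotation":[0,0,0]},{"xyz":[0,0.03,0],"rotation":[0,0,0]},{"xyz":[0,0,0],"rotation":[0,0,0]},{"xyz":[0,0,0],"rotation":[0,0,0]}]'; python3 m.py w6; python3 -c "
from h import *
P=np.load('pics/w6.npy').reshape(-1,3); q=P[:,:2]-[.5647,-.1217]; X=q@[.9888,.1495];Y=q@[-.1495,.9888];z=P[:,2]
m=(abs(Y)<.03)&(abs(X+.03)<.06)&(z>.06)&(z<.095); print('case top z',np.percentile(z[m],[50,98]),cv2.minAreaRect((np.c_[X,Y][m]*1000).astype('f4')))
b=(abs(Y)<.007)&(X>.02)&(X<.08)&(z>.028)&(z<.05);f=np.polyfit(X[b],z[b],1);print('blade z',b.sum(),np.median(z[b]),'slope deg',np.degrees(f[0]))
b=(abs(Y)<.012)&(X>.08)&(X<.11)&(z>.028)&(z<.05);print('blade end X',X[b].max() if b.any() else None)"
```

```text
t: 21.78
ee_pos: [0.5333, -0.1265, 0.0366]
eef_rot: [0.652, 0.758, 0.0, 0.0]
wrist_force: [-0.2, 2.0, 5.0]
finger_gap: 0.0355
t: 22.52
ee_pos: [0.5328, -0.1266, 0.0363]
eef_rot: [0.652, 0.758, 0.0, 0.0]
wrist_force: [-0.6, 0.1, 0.0]
finger_gap: 0.0711
t: 23.78
ee_pos: [0.5912, -0.1176, 0.2256]
eef_rot: [0.652, 0.758, -0.0, -0.001]
wrist_force: [0.1, -0.0, -0.5]
finger_gap: 0.0711
reel 0.94 [261. 104.] [[ 0.5335 -0.1262  0.    ]]
reel 0.59 [262. 211.] [[ 0.6606 -0.1059  0.    ]]
hook 0.93 [263. 207.] [[ 0.654  -0.1064  0.002 ]]
wall_top 0.77 [473.  18.] [[0.4119 0.071  0.034 ]]
wall_top 0.68 [263. 215.] [[ 0.6527 -0.1066  0.034 ]]
board 0.72 [264. 213.] [[ 0.6622 -0.1036  0.    ]]
case top z [0.08138646 0.08524156] ((-35.85821533203125, -0.1268787384033203), (53.81049346923828, 36.159889221191406), 0.203116312623024)
blade z 694 0.038199928710378694 slope deg 0.04517432791260466
blade end X 0.08854370293064664
```

View pics/w6.png

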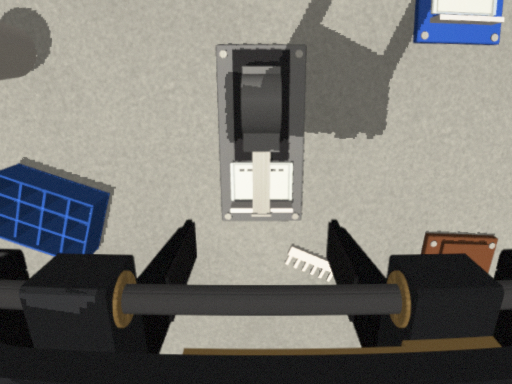

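The case is square (0.2°) on the seat at (262,105). Its top is at about 84 mm (20 + 64), and the blade is level at 38 mm, reaching just past the wall at (262,212). The gripper is clear, so I'm handing in.

```bash
python3 -c "
from workcell import robot
print(robot.sign_off())"
```

```text
the job is handed in; nothing more can be done
None
```

The rule is set up over the gel: hooked over the grey board's end wall, locked on the rib, and let go. The job was handed in at about 24 s; no verdict was reported.

- **Hooking:** I lowered the hook behind the wall. Drawing the case back then gave a steady pull of about 2–4 N, so the hook had caught.
- **Locking:** I backed the case to the rib at board x of about −30.6 mm and lowered it in steps of about 1 mm or less. It came down past the riding height with no contact force and stopped at 20.0 mm under a press of at most about 8 N. There was a side load of up to 4 N against the rib. I eased it with a 0.6 mm shift, and it was near zero before I opened the gripper.
- **After release:** the case top was at about 81–85 mm (84 expected). The case was square to the board within 0.2° and the blade level within 0.1°, at 38 mm. The blade's end sat just past the wall.

One check gave nothing: rerunning the scene-depth script after locking failed with an error because its fixed height limits no longer matched. In the scene picture taken while I still held the case, the network's wall-top point was clearly wrong, and I ignored it. I relied on the force readings, the wrist camera's depth and the pictures instead. I touched none of the other things on the bench.

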